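# Bring the test supply up to its rated mark

### The job

Switch the bench test supply on by pressing the small start button on the push-button station, then turn the supply's big dial up (clockwise) with a fingertip in one of its notches until the index line on its skirt stands at the scale line with the triangle, without ever running past the next fine line beyond it. Nothing is to be gripped or lifted: push gently with the fingertips, without shoving the dial hard, leave the mushroom-headed stop button alone, and leave everything else on the bench lying where it is.

Things in the scene. Friction and masses are not known exactly. Their poses are not given: they have to be found in the camera images.
- supply: Test supply, a bench-top variable transformer fixed to the bench: grey box 220 x 220 mm with a white scale plate on top, 165 mm above the bench, the dial in its middle; carrying handles stand out 30 mm from its +y and -y sides. Origin: centre of underside; z up; front faces its own -x. Turned up to 0.4 rad either way, left or right of the robot's middle.
- dial (a joint): Dial angle in rad: 0 at the low stop, growing CLOCKWISE seen from above, to 5.236 at the high stop; 3.1416 = index line exactly at the triangle's line. 31 black scale lines, a fine one every 10 deg (0.1745 rad), a longer one every 30 deg, from 0 on. Starts between 0.5 and 1.7. Needs about 0.14 N m (2 to 3 N at the rim) and stays where it is left.
- dial_axis (a point): On the dial's axis at the wheel's top face, 195 mm above the bench; z up, x along the index line (turns with the dial). The dial: black wheel 130 mm in diameter, 26 mm thick, on a 4 mm aluminium skirt disc 156 mm in diameter (skirt top 169 mm above the bench). Three finger notches in the rim 120 deg apart; the lobes between are 77 mm wide, too wide to pinch.
- index (a point): Outer end of the index line, on the skirt's edge, 78 mm from the dial's axis, 169 mm above the bench; the line is 4 mm wide, radial, in the middle of one lobe: dark on the metal skirt, and carried on in white over the black lobe's top. Turns with the dial.
- mark (a point): Inner end of the target scale line on the white plate, 81 mm from the dial's axis, 165 mm above the bench: the long black line (3.4 mm wide, 15 mm long) that alone has a solid black triangle at its outer end. Fixed to the supply.
- notch_a (a point): Centre of the notch 60 deg counter-clockwise (from above) of the index line: on the rim circle, 65 mm from the axis, at the height of the wheel's top face; turns with the dial. Each notch is a half-round pocket of 26 mm radius, open above and outwards, its floor 39 mm from the axis: it takes a fingertip or two closed fingers at any yaw, which push its wall sideways.
- notch_b (a point): The same for the notch opposite the index line.
- notch_c (a point): The same for the notch 60 degrees clockwise of the index line.
- station: The push-button station fixed to the bench: grey box 84 x 178 mm, 62 mm high, with two buttons 84 mm apart along its own y on its top. Origin: centre of its underside; z up. It stands on the other side of the robot's middle from the supply, turned up to 0.4 rad either way.
- start_top (a point): Centre of the top of the start button: the small flat white cap, 28 mm in diameter, standing 10 mm out of a steel collar, top 84 mm above the bench. Moves down with the button.
- start (a joint): Travel of the start button in m: 0 out, 0.006 fully in; springs back. It switches at 0.004; fully in takes 5 N.
- stop_top (a point): Top centre of the stop button: black mushroom head, 40 mm in diameter, top 97 mm above the bench, 84 mm from the start button. Not to be pressed.
- stop (a joint): Travel of the stop button in m: 0 out, 0.006 fully in. It trips at 0.002.
- multimeter: Bystander: grey hand-held meter lying flat, 76 x 150 x 40 mm. Origin: centre of underside.
- contactor: Bystander: grey contactor block standing near the supply's front, 45 x 75 x 87 mm high. Origin: centre of underside.
- breaker: Bystander: white circuit breaker lying on its side near the supply's front, about 90 x 85 x 18 mm. Origin: centre of the underside of its main block.
- screwdriver: Bystander: screwdriver 190 mm long lying in front of the station, along its own x. Origin: middle of its underside.
- tape: Bystander: roll of black tape lying flat behind the station, 80 mm in diameter, 19 mm high. Origin: centre of underside.
- wall_box: Bystander: open white wall box 85 x 85 x 45 mm. Origin: centre of underside.
- din_rail: Bystander: offcut of steel mounting rail 140 x 35 x 7.5 mm. Origin: centre of underside.

How it is judged:
On the way, in this order (a step that is already met when the one before it is completed fails the run):
1. the start button is pressed, the dial still down the scale (value of joint start above 0.004 m and value of joint dial below 2 rad), for 0.05 s.
2. the dial is turned up until the index line stands at the line with the triangle (value of joint dial between 3.0816 and 3.2016 rad), for 0.2 s.
At the end, for the whole second after the job is handed in: The dial rests with its index line at the line with the triangle (3.1416 +- 0.06 rad, a third of a fine division), the start button has been pressed and is out again, the stop button is out, and every loose thing lies within 15 mm of where it began (all of step 2 and velocity of joint dial between -0.02 and 0.02 rad/s and value of joint start below 0.002 m and value of joint stop below 0.001 m and distance of each of multimeter, contactor, breaker, screwdriver, tape, wall_box, din_rail from where it was at the start of the episode below 0.015 m); the robot touches nothing.
It fails at once if the dial runs past the next fine line beyond the triangle's line (value of joint dial above 3.3316 rad).
It fails at once if the stop button is pressed (value of joint stop above 0.002 m).
It fails at once if the fingers grip or shove the supply or its dial hard (over 25 N) (contact force between the fingers and supply above 25 N).
It fails at once if a loose thing is lifted, carried or pushed away (15 mm) (distance of any of multimeter, contactor, breaker, screwdriver, tape, wall_box, din_rail from where it was at the start of the episode above 0.015 m).
It also fails if it takes over 58 s, if anything falls off the work surface, if the arm or the gripper's body presses on something with over 40 N, if the wrist force passes 120 N, or if a joint passes its speed limit or range.

### The arm

A 6-joint arm with a two-finger parallel gripper is mounted at the origin on the work surface. World frame = base frame: x ahead of the robot, y to its left, z up, the work surface at z = 0. Lengths are in m, angles in rad, forces in N, time in s.
With the tool pointing down it reaches from about 0.325 to 0.75 m from the base axis. Payload 7.6 kg.
Tool frame: the origin (TCP) lies at the very end of the fingers, on their centre line; the grasp point (between the pads) lies arm.grip_point_offset behind it (arm.grip_point_offset is the distance from the TCP to the grasp point, in m); z points along the fingers, y is the direction in which the jaws open and shut (so a half turn about z gives the same grasp; the last joint's range is limited). The gripper opens to 85 mm and grips with 20 to 120 N. Pads are 22 mm wide; open, the fingers measure 114 mm over their backs; the gripper's body (76 mm by 85 mm) begins 54 mm behind the grasp point. The pads swing forward as they close: fully open they stand 13 mm farther back than shut.
Start: joints at [1.198, 0.052, 1.401, -0, 1.689, -0.07], TCP at [0.157, 0.501, 0.231] pointing down, gripper open.
Joint ranges: [-2.9, 2.9], [-0.91, 2.17], [0.12, 2.37], [-1.06, 4.2], [0.26, 2.73], [-2.93, 2.93]. Speed limits (rad/s): [2.57, 2.57, 3.01, 3.14, 3.14, 3.14].

### API

Orientations are given as a rotation vector (axis times angle).
In Python, from rig import arm gives the robot as it stands. The module is installed in compiled form; this text tells all that it offers.
- The arm moves only by the shell command python3 -m pendant 'ROWS' [OPENING] [FORCE]. ROWS is JSON, a list of rows, each a list of 2 entries, a list of its own where there are three numbers: the shift along the world's x, y, z scaled (see below), then the turn, a rotation vector about the world's x, y, z scaled (see below). A call has exactly 5 rows; each row shifts and turns the commanded pose from where the row before left it; what a row does not reach is not made up. The controller multiplies each number of a shift by 0.25 m and each number of a turn by 90 degrees. A row lasts 1/10 s, in which the tool goes at most 50 mm and 8.59 degrees, less where a joint would pass 70% of its speed; a pose out of reach is approached as far as the arm can. A call with a number of a shift or a turn outside -1 to 1 is refused whole. A call with a gripper value outside its range is refused whole. OPENING is the opening, from 0 (shut) to 1 (fully open), set as the call begins (- or left out, the last holds). The fingers move at their own pace and stop on an object; FORCE is the grip in N (left out, the last holds). Time passes only in rows, so rows that do not move let the fingers close, or fill a call up. It gives the time, the measured TCP pose, the force and the opening at its end, in the units of the state.
- arm.sense(): the state, without advancing time (a new reading comes with each control period).
- arm.snapshot(name): name is "scene" or "side" or "wrist"; returns a dict with "color" (480x640x3 uint8, red, green, blue), "intrinsics" (3x3 intrinsics, pixels), "k1" (the pictures are not rectified: a ray, as slopes to the right and down, at radius r is drawn at 1 + k1 r^2 times it, then the intrinsics apply), "rvec" (rotation vector, rad) and "tvec" (3), from world to camera coordinates, as OpenCV has them. Camera axes: x right, y down, z forward; pixel columns grow to the right and rows downward; lengths in m; the calibration is good to about 2 mm. A picture is of the moment at which its call begins. There is no depth.
- arm.close_job(): hands the job in, once; it reports no verdict.
The state is a dict: "time": time; "joint_positions": joint angles; "joint_vel": joint speeds; "joint_efforts": joint torques, N m; "tool_pos": TCP position; "ee_rot": TCP orientation; "ft_force": force on the tool from outside, world axes, zero at the start; "ft_torque": the same for the moment, N m; "grip_width": finger opening in m.
Only numpy, scipy, OpenCV 4.12 (cv2) and the standard library are available. Lean on these libraries where they do the work, as an engineer would, in place of code of your own. Each camera call takes 0.05 s, during which the arm holds its last target. There are 200 camera calls.

## Working session

There is one attempt and no reset: what is moved stays moved. The work goes in short steps, Python scripts to look and compute and a shell command to move; the robot and the scene stay as the last step left them, time stands still between calls to the robot, and variables do not carry over. Pictures are saved under pics/ and viewed, about 8 in all and at most 12, crops included, and the job is handed in when it is done.

```bash
mkdir -p pics; cat > h.py <<'E'
import numpy as np, cv2
from rig import arm
def snap(n,f=None):
    s=arm.snapshot(n)
    if f: cv2.imwrite('pics/'+f,s['color'][:,:,::-1])
    np.savez('last_%s.npz'%n,**s); return s
def load(n): return dict(np.load('last_%s.npz'%n))
def cast(s,px,z):
    px=np.array(px,float).reshape(-1,1,2)
    d=np.array([float(s['k1']),0,0,0])
    n=cv2.undistortPoints(px,s['intrinsics'],d).reshape(-1,2)
    R=cv2.Rodrigues(np.array(s['rvec'],float))[0]; t=np.array(s['tvec'],float).ravel()
    c=-R.T@t; r=np.c_[n,np.ones(len(n))]@R
    return c+r*((z-c[2])/r[:,2])[:,None]
def proj(s,P):
    d=np.array([float(s['k1']),0,0,0])
    return cv2.projectPoints(np.array(P,float).reshape(-1,1,3),np.array(s['rvec'],float),np.array(s['tvec'],float),s['intrinsics'],d)[0].reshape(-1,2)
E
python3 - <<'E'
from h import *
a=[snap(n,n+'0.png') for n in ('scene','side','wrist')]
for s in a:
    R=cv2.Rodrigues(np.array(s['rvec'],float))[0]; print(-R.T@np.array(s['tvec']).ravel(), R[2], s['intrinsics'][0,0], s['k1'])
s=arm.sense(); print(s); print(arm.grip_point_offset)
im=np.hstack([cv2.resize(x['color'],(400,300)) for x in a[1:]])
cv2.imwrite('pics/sw0.png',im[:,:,::-1])
E
```

```text
[1.12215466 0.30636949 0.66822629] [-0.65545315 -0.42259068 -0.62593793] 457.601253917292 -0.08372472924354737
[ 0.03772059 -0.76099535  0.769091  ] [ 0.47721585  0.65596677 -0.58478426] 532.8759173096336 -0.07532799216032378
[0.09190353 0.52050509 0.37332646] [ 0.25333972 -0.08017418 -0.96404932] 376.93631966316013 -0.037817581053259906
{'time': 0.15, 'joint_positions': array([ 1.19768535e+00,  5.27119828e-02,  1.40147968e+00, -2.82875229e-05,
        1.68861752e+00, -7.02618799e-02]), 'joint_vel': array([-0.00026248, -0.00294461, -0.00171238,  0.0008078 , -0.00010161,
        0.00011814]), 'joint_efforts': array([ 6.39105328e-04, -3.81951499e+01, -3.60423803e+01, -6.11613041e-05,
        4.65688150e-03, -6.16412137e-06]), 'tool_pos': array([0.15645951, 0.50090484, 0.23066145]), 'ee_rot': array([-4.73867189e-01, -3.10540535e+00,  1.87372640e-03]), 'ft_force': array([-0.46399707, -0.16149921,  0.56612241]), 'ft_torque': array([-0.04124438,  0.00818436, -0.02112268]), 'grip_width': 0.08570439384197491}
0.0187
```

View pics/scene0.png

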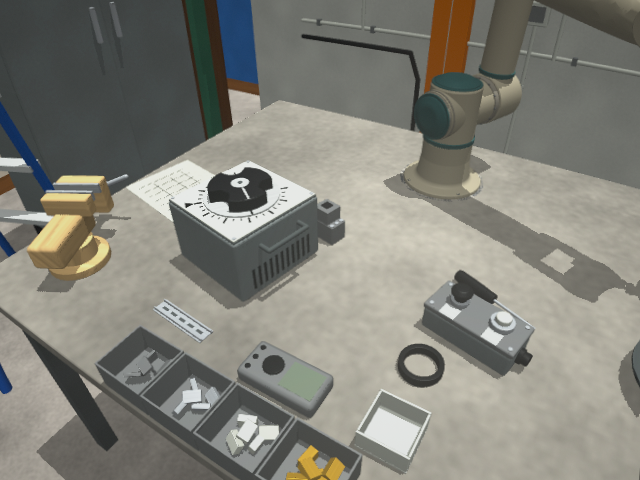

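View pics/sw0.png

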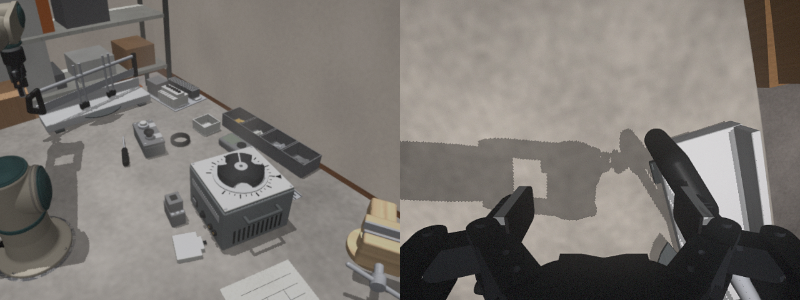

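The scene view shows the dial hub near (240,183), the triangle near (188,205), the start cap near (503,320) and the stop button near (461,292). The side view shows the supply near (240,165 half-scale), with the contactor and breaker in front of it. Next I'll look closer to get pixel positions.

```bash
python3 - <<'E'
from h import *
s=load('scene');d=load('side')
a=cv2.resize(s['color'][155:250,165:325],None,fx=5,fy=5,interpolation=cv2.INTER_CUBIC)[:, :800]
b=cv2.resize(d['color'][230:350,290:490],(800,480),interpolation=cv2.INTER_CUBIC)
cv2.imwrite('pics/c1.png',cv2.resize(np.vstack([a,b]),(560,668))[:600,:,::-1])
for p,z in (((503,318),.084),((461,288),.097),((240,183),.195),((188,205),.165)): print(cast(s,p,z))
# start cap: white blob in scene
g=cv2.cvtColor(s['color'],cv2.COLOR_RGB2GRAY)
print(g[308:332:2,486:524:2])
# plate corners scene: bright mask
for n,x,bx in (('scene',s,(150,150,330,260)),('side',d,(280,220,500,360))):
    c=x['color'].astype(int);m=((c.min(2)>190)).astype(np.uint8)
    m[:bx[1]]=0;m[bx[3]:]=0;m[:,:bx[0]]=0;m[:,bx[2]:]=0
    cs=sorted(cv2.findContours(m,0,2)[0],key=cv2.contourArea)
    h=cv2.convexHull(np.vstack([k for k in cs if cv2.contourArea(k)>50]))
    q=cv2.approxPolyDP(h,6,True).reshape(-1,2)
    P=cast(x,q,.165);print(n,q.tolist(),P.round(4).tolist(),P.mean(0), np.linalg.norm(P-np.roll(P,1,0),axis=1))
E
```

```text
[[0.52321938 0.28974558 0.084     ]]
[[0.50375    0.20614122 0.097     ]]
[[ 0.54785124 -0.24764325  0.195     ]]
[[ 0.6289325  -0.31915227  0.165     ]]
[[146 146 146 146 146 146 146 163 150 134 203 199 185 183 183 181 181 180
  178]
 [146 146 146 146 145 145 146 146 153 159 123 177 207 184 182 179 178 177
  179]
 [146 146 146 145 159 183 212 229 229 229 216 159 141 202 188 180 177 177
  180]
 [145 147 146 186 210 200 229 230 230 230 229 230 173 119 192 201 180 179
  181]
 [147 145 158 209 202 158 230 230 230 230 229 230 229 173 111 160 208 182
  181]
 [146 144 135 207 166 103 224 230 230 230 229 230 229 217 159 137 133 199
  192]
 [145 140 101 207 153 101 129 219 229 230 230 230 229 178 198 146 146 142
  172]
 [145  96  90 190 209 144 109 122 169 204 216 216 162 204 212 145 145 145
  145]
 [146 123  84 131 209 208 145 115 119 124 126 129 153 211 211 152 146 145
  145]
 [146 151  87  89 129 205 208 192 140 153 154 193 211 211 193 145 146 146
  145]
 [155 225 173  96  93 113 171 217 205 211 211 210 209 205 141 146 145 146
  146]
 [229 229 226 204 101  97 100 115 144 153 172 148 125 109 139 146 145 145
  146]]
scene [[150, 176], [186, 160], [250, 161], [314, 193], [233, 241], [150, 205]] [[0.5893, -0.4764, 0.165], [0.4959, -0.4586, 0.165], [0.4253, -0.3252, 0.165], [0.4648, -0.1268, 0.165], [0.6707, -0.166, 0.165], [0.6684, -0.3866, 0.165]] [ 0.55239255 -0.32327555  0.165     ] [0.11970448 0.095037   0.15096134 0.20235888 0.20964035 0.2206302 ]Traceback (most recent call last):
  File "<stdin>", line 15, in <module>
    return _nx.concatenate(arrs, 0, dtype=dtype, casting=casting)
           ~~~~~~~~~~~~~~~^^^^^^^^^^^^^^^^^^^^^^^^^^^^^^^^^^^^^^^
ValueError: need at least one array to concatenate
```

View pics/c1.png

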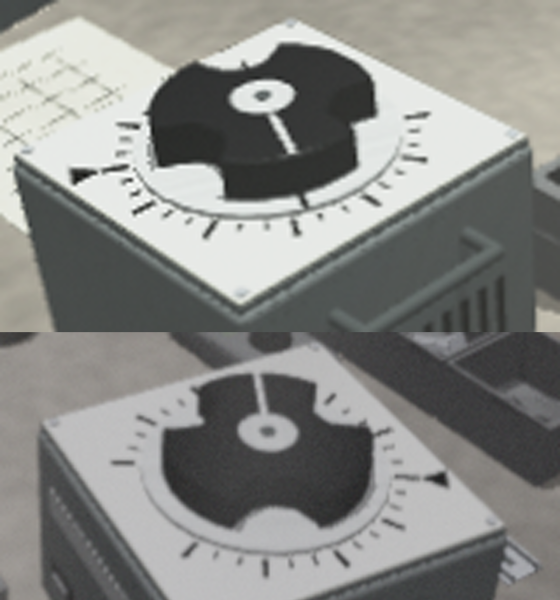

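The crop shows the index at about (306,206), the triangle line's inner end at (127,168) and the hub at (263,96). In the side half the hub is at (268,432) and the triangle tip at (425,478). I'll convert those to world positions.

```bash
python3 - <<'E'
from h import *
s=load('scene');d=load('side')
S=lambda u,v:(164.9+u/3.5,154.9+v/3.5)
D=lambda u,v:(289.9+u/2.8,229.9+(v-332.5)/2.8)
h1=cast(s,S(263,96),.195)[0];h2=cast(d,D(268,432),.195)[0];print('hub',h1,h2)
sc=cast(s,[S(28,153),S(292,22),S(513,134),S(243,293)],.165);print('screws',sc.mean(0),np.linalg.norm(sc[0]-sc[2]),np.linalg.norm(sc[1]-sc[3]))
c=(h1+h2)/2
def ang(p,c):return np.degrees(np.arctan2(*(p-c)[1::-1]))
def rad(p,c):return np.linalg.norm((p-c)[:2])
for nm,x,f,cc,pts in (('scene',s,S,h1,dict(tri=((127,168),.165),ix=((306,206),.169),ixtop=((293,153),.195))),('side',d,D,h2,dict(tri=((395,477),.165),tip=((425,478),.165),ixtop=((259,375),.195)))):
  for k,(p,z) in pts.items():
    P=cast(x,f(*p),z)[0];print(nm,k,P.round(4),ang(P,cc),rad(P,cc)) 
# start cap centroid both views
g=cv2.cvtColor(s['color'],cv2.COLOR_RGB2GRAY)
m=np.zeros_like(g);m[308:326,492:516]=g[308:326,492:516]>216
M=cv2.moments(m,True);p=(M['m10']/M['m00'],M['m01']/M['m00']);P=cast(s,p,.084)[0];print('start',p,P)
q=proj(d,[P,c]);print(q)
x,y=q[0].astype(int);gd=cv2.cvtColor(d['color'],cv2.COLOR_RGB2GRAY);print(gd[y-8:y+9,x-10:x+11])
E
```

```text
hub [ 0.54581944 -0.24923158  0.195     ] [ 0.54889626 -0.24774483  0.195     ]
screws [ 0.54700644 -0.24760095  0.165     ] 0.28212692882025325 0.28512520714869216
scene tri [ 0.6098 -0.3014  0.165 ] -39.15222632014906 0.08256041651098378
scene ix [ 0.5912 -0.1851  0.169 ] 54.75056383904741 0.07856346852692656
scene ixtop [ 0.5834 -0.1968  0.195 ] 54.395331567438895 0.06446621373590461
side tri [ 0.6096 -0.3017  0.165 ] -41.61188311978715 0.0811910695967067
side tip [ 0.624  -0.3135  0.165 ] -41.20158886783236 0.0998690510743279
side ixtop [ 0.5836 -0.2001  0.195 ] 53.927402346242516 0.058892706142538005
start (504.175, 316.60833333333335) [0.5190156  0.29065607 0.084     ]
[[228.37234603 195.29410587]
 [385.23312959 265.98548714]]
[[144 142 142 140 143 142 140 137 140 138 138 138 138 139 138 137 137 137
  140 139 140]
 [142 141 142 141 140 140 141 141 139 140 140 141 139 137 138 139 136 136
  139 139 136]
 [143 140 141 142 143 143 144 140 142 144 142 141 142 139 137 137 139 137
  139 140 138]
 [142 142 143 144 143 145 143 141 139 141 141 139 139 141 141 137 140 141
  141 137 136]
 
[... 456 characters left out ...]
2 128 135 160 180 189 188 188 189 187 188 185 180 162 147 159
  153 133 131]
 [125 123 125 138 151 152 160 174 182 184 183 182 178 168 148 125 124 152
  162 149 144]
 [123 124 135 157 166 153 127 136 150 157 159 157 144 125 112 103 109 144
  163 158 165]
 [123 126 144 164 166 152 120 113 114 118 118 115 111 106 102 106 122 146
  161 154 164]
 [123 123 135 158 166 159 134 119 110 111 111 109 105 109 116 129 147 160
  145 124 147]
 [124 122 127 139 158 162 160 143 131 129 129 130 130 131 147 160 156 143
  118  99 119]
 [123 122 116 112 132 150 157 159 164 162 162 161 160 158 156 147 125 106
   94  91 115]
 [123 122 115 103 100 107 120 136 149 154 150 145 142 133 116 103  96  90
   88  90 107]]
```

Estimates: dial axis (0.547, -0.248), index at 54.2°, triangle at -40.4°, so the dial needs about 94.6° clockwise. The start cap is at (0.519, 0.2905). I'll shut the fingers and go there.

```bash
python3 -m pendant '[[[0.145,-0.084,0],[0,0,0]],[[0.145,-0.084,0],[0,0,0]],[[0.145,-0.084,0],[0,0,0]],[[0.145,-0.084,0],[0,0,0]],[[0.145,-0.084,0],[0,0,0]]]' 0 20; python3 -m pendant '[[[0.145,-0.084,0],[0,0,0]],[[0.145,-0.084,0],[0,0,0]],[[0.145,-0.084,0],[0,0,0]],[[0.145,-0.084,0],[0,0,0]],[[0.145,-0.084,0],[0,0,0]]]'
```

```text
time: 0.65
tool_pos: [0.339, 0.395, 0.2311]
ee_rot: [-0.474, -3.105, 0.0]
ft_force: [0.5, 0.8, -0.3]
grip_width: 0.0122
time: 1.15
tool_pos: [0.5203, 0.29, 0.231]
ee_rot: [-0.474, -3.105, 0.0]
ft_force: [0.7, 0.3, -0.5]
grip_width: 0.0004
```

```bash
python3 -m pendant '[[[0,0,-0.15],[0,0,0]],[[0,0,-0.15],[0,0,0]],[[0,0,-0.1],[0,0,0]],[[0,0,0],[0,0,0]],[[0,0,0],[0,0,0]]]'; python3 - <<'E'
from h import *
snap('scene');s=snap('wrist')
p=proj(s,[[.519,.2905,.084],arm.sense()['tool_pos']]);print(p)
a=load('scene')['color'][250:370,410:570]
cv2.imwrite('pics/w1.png',np.hstack([cv2.resize(s['color'],(400,300)),cv2.resize(a,(400,300))])[:,:,::-1])
E
```

```text
time: 1.65
tool_pos: [0.5191, 0.2912, 0.1319]
ee_rot: [-0.474, -3.106, 0.0]
ft_force: [1.0, 0.3, -0.0]
grip_width: 0.0002
[[324.30139288 265.13188889]
 [327.65329906 306.49868716]]
```

View pics/w1.png

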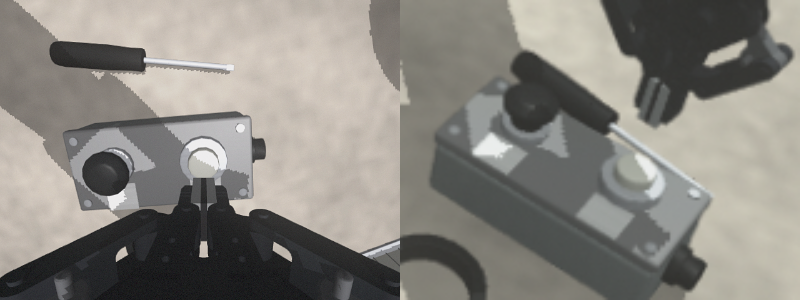

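The cap lies directly under the fingertips, at (203,163) half-scale and within 2 px of the prediction. I'll press it.

```bash
python3 -m pendant '[[[0,0,-0.09],[0,0,0]],[[0,0,-0.07],[0,0,0]],[[0,0,-0.03],[0,0,0]],[[0,0,-0.014],[0,0,0]],[[0,0,-0.008],[0,0,0]]]';python3 -m pendant '[[[0,0,-0.004],[0,0,0]],[[0,0,0],[0,0,0]],[[0,0,0],[0,0,0]],[[0,0,0],[0,0,0]],[[0,0,0],[0,0,0]]]'
```

```text
time: 2.25
tool_pos: [0.5195, 0.2915, 0.0799]
ee_rot: [0.473, 3.104, 0.002]
ft_force: [-2.6, -1.0, 4.2]
grip_width: 0.0002
time: 2.75
tool_pos: [0.5195, 0.2914, 0.0781]
ee_rot: [0.474, 3.104, 0.002]
ft_force: [-0.9, 0.2, 6.1]
grip_width: 0.0001
```

The press reads 6 N at z=0.078, which means it is fully in. I'll retreat upward and cross to notch b at about (0.511, -0.2985).

```bash
python3 -m pendant '[[[0,0,0.17],[0,0,0]],[[0,0,0.17],[0,0,0]],[[0,0,0.17],[0,0,0]],[[0,0,0.17],[0,0,0]],[[0,-0.16,0],[0,0,0]]]'; python3 -m pendant '[[[0,-0.18,0],[0,0,0]],[[0,-0.18,0],[0,0,0]],[[0,-0.18,0],[0,0,0]],[[0,-0.18,0],[0,0,0]],[[0,-0.18,0],[0,0,0]]]'; python3 -m pendant '[[[0,-0.18,0],[0,0,0]],[[0,-0.18,0],[0,0,0]],[[0,-0.18,0],[0,0,0]],[[0,-0.18,0],[0,0,0]],[[0,-0.18,0],[0,0,0]]]'; python3 -m pendant '[[[-0.02,-0.1,0],[0,0,0]],[[-0.014,-0.1,0],[0,0,0]],[[0,-0.1,0],[0,0,0]],[[0,-0.1,0],[0,0,0]],[[0,0,0],[0,0,0]]]'
python3 - <<'E'
from h import *
s=snap('wrist');d=snap('scene')
p=proj(s,[[.511,-.2985,.195],arm.sense()['tool_pos'],[.5473,-.2482,.195]]);print(p, arm.sense()['tool_pos'])
cv2.imwrite('pics/w2.png',np.hstack([cv2.resize(s['color'],(400,300)),cv2.resize(d['color'][130:250,160:320],(400,300))])[:,:,::-1])
E
```

```text
time: 3.25
tool_pos: [0.5206, 0.2543, 0.2543]
ee_rot: [0.465, 3.097, 0.011]
ft_force: [0.8, -0.8, -0.0]
grip_width: -0.0003
time: 3.75
tool_pos: [0.5188, 0.0243, 0.2468]
ee_rot: [0.474, 3.106, -0.0]
ft_force: [1.5, 0.3, -0.1]
grip_width: 0.0002
time: 4.25
tool_pos: [0.5188, -0.2008, 0.2468]
ee_rot: [-0.474, -3.106, -0.0]
ft_force: [0.7, 0.2, 0.2]
grip_width: -0.0003
time: 4.75
tool_pos: [0.5099, -0.3014, 0.246]
ee_rot: [-0.479, -3.104, 0.0]
ft_force: [-0.3, 0.4, 0.4]
grip_width: -0.0001
[[332.51246607 265.24732173]
 [333.25900496 305.47770743]
 [437.61256598 298.0758624 ]] [ 0.51040868 -0.29895521  0.24653162]
```

View pics/w2.png

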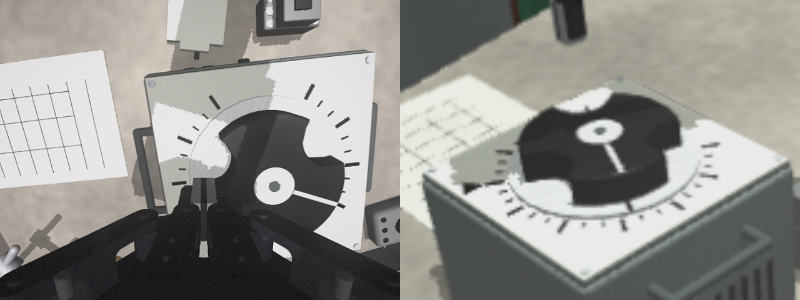

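The wrist view has the hub at (275,186) half-scale, as predicted, and the index line pointing right-down. Notch b is around (207,165) under the fingertips. I'll descend into it.

```bash
python3 -m pendant '[[[0,0,-0.08],[0,0,0]],[[0,0,-0.08],[0,0,0]],[[0,0,-0.06],[0,0,0]],[[0,0,-0.03],[0,0,0]],[[0,0,-0.022],[0,0,0]]]'
python3 - <<'E'
from h import *
c=np.array([.5473,-.2482]);R=.061
t0=np.degrees(np.arctan2(*(np.array([.5104,-.299])-c)[::-1]))%360
print(t0)
prev=np.array([.5104,-.299])
for k in range(1,30):
    t=np.radians(t0-4*k);p=c+R*np.array([np.cos(t),np.sin(t)]);print(round(t0-4*k,1),((p-prev)/.25).round(3).tolist());prev=p
E
```

```text
time: 5.35
tool_pos: [0.5107, -0.2984, 0.179]
ee_rot: [-0.473, -3.106, -0.0]
ft_force: [-0.2, -0.2, 1.0]
grip_width: 0.0
234.00617214941997
230.0 [-0.009, 0.016]
226.0 [-0.013, 0.011]
222.0 [-0.012, 0.012]
218.0 [-0.011, 0.013]
214.0 [-0.01, 0.014]
210.0 [-0.009, 0.014]
206.0 [-0.008, 0.015]
202.0 [-0.007, 0.016]
198.0 [-0.006, 0.016]
194.0 [-0.005, 0.016]
190.0 [-0.004, 0.017]
186.0 [-0.002, 0.017]
182.0 [-0.001, 0.017]
178.0 [-0.0, 0.017]
174.0 [0.001, 0.017]
170.0 [0.002, 0.017]
166.0 [0.004, 0.017]
162.0 [0.005, 0.016]
158.0 [0.006, 0.016]
154.0 [0.007, 0.016]
150.0 [0.008, 0.015]
146.0 [0.009, 0.014]
142.0 [0.01, 0.014]
138.0 [0.011, 0.013]
134.0 [0.012, 0.012]
130.0 [0.013, 0.011]
126.0 [0.013, 0.01]
122.0 [0.014, 0.01]
118.0 [0.015, 0.009]
```

```bash
python3 -m pendant '[[[-0.012,0.010,0],[0,0,0]],[[-0.013,0.011,0],[0,0,0]],[[-0.012,0.012,0],[0,0,0]],[[-0.011,0.013,0],[0,0,0]],[[-0.010,0.014,0],[0,0,0]]]';python3 -m pendant '[[[-0.009,0.014,0],[0,0,0]],[[-0.008,0.015,0],[0,0,0]],[[-0.007,0.016,0],[0,0,0]],[[-0.006,0.016,0],[0,0,0]],[[-0.005,0.016,0],[0,0,0]]]'
python3 - <<'E'
from h import *
d=snap('scene')
cv2.imwrite('pics/w3.png',cv2.resize(d['color'][130:250,160:320],(480,360),interpolation=cv2.INTER_CUBIC)[:,:,::-1])
E
```

```text
time: 5.85
tool_pos: [0.4961, -0.2839, 0.1802]
ee_rot: [0.474, 3.104, -0.001]
ft_force: [1.5, -1.5, 0.5]
grip_width: -0.0005
time: 6.35
tool_pos: [0.4872, -0.2643, 0.1793]
ee_rot: [0.474, 3.106, 0.0]
ft_force: [2.1, -3.0, 0.1]
grip_width: 0.0002
```

View pics/w3.png

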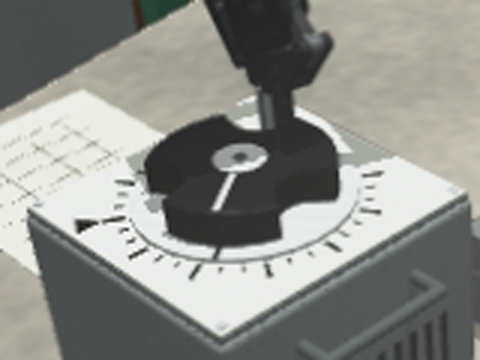

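The dial is following the finger at about 3.5 N. The index end is at about (217,256) in the crop. Next comes an automatic readout along circles around the axis.

```bash
cat > rd.py <<'E'
from h import *
from scipy.ndimage import map_coordinates as mc
C=np.array([.5473,-.2482]); A=np.arange(-80,80,.25)
def prof(s,r0,r1,z):
    g=cv2.cvtColor(s['color'],cv2.COLOR_RGB2GRAY).astype(float);o=0
    for r in np.linspace(r0,r1,9):
        p=proj(s,np.c_[C[0]+r*np.cos(np.radians(A)),C[1]+r*np.sin(np.radians(A)),np.full(len(A),z)])
        o=o+mc(g,[p[:,1],p[:,0]],order=1)
    return o/9
def peak(v,lo,hi):
    k=(A>lo)&(A<hi);a=A[k];w=v[k];w=np.clip(w-(w.min()+.5*(w.max()-w.min())),0,None);i=a[w.argmax()]
    n=abs(a-i)<6;return (a[n]*w[n]).sum()/w[n].sum(), v[k].max()-np.median(v[k])
def read(lo=-70,hi=70,names=('scene',)):
    for n in names:
        s=snap(n)
        print(n,'white',peak(prof(s,.03,.058,.195),lo,hi),'skirt',peak(-prof(s,.071,.076,.169),lo,hi),'mark',peak(-prof(s,.084,.094,.165),-47,-33),'tri',peak(-prof(s,.0985,.102,.165),-50,-30))
E
python3 - <<'E'
from rd import *
s=load('scene')
for f in ('scene','side'):
    s=load(f);v=-prof(s,.084,.089,.165);p=[(A[i],round(v[i])) for i in range(8,len(A)-8) if v[i]==v[i-8:i+9].max()];print(f,p)
read(-20,70)
print(arm.sense()['tool_pos'])
E
```

```text
scene [(np.float64(-71.25), -100), (np.float64(-63.25), -166), (np.float64(-53.25), -161), (np.float64(-41.75), -93), (np.float64(-32.75), -151), (np.float64(-22.25), -140), (np.float64(-12.25), -90), (np.float64(-2.0), -163), (np.float64(8.0), -193), (np.float64(17.75), -94), (np.float64(28.5), -195), (np.float64(33.5), -236), (np.float64(33.75), -236), (np.float64(34.0), -236), (np.float64(38.75), -196), (np.float64(48.75), -97), (np.float64(58.25), -197), (np.float64(63.75), -236), (np.float64(68.75), -196)]
side [(np.float64(-70.25), -105), (np.float64(-60.0), -161), (np.float64(-50.25), -150), (np.float64(-39.5), -114), (np.float64(-30.5), -146), (np.float64(-20.5), -155), (np.float64(-10.5), -109), (np.float64(-1.0), -132), (np.float64(9.5), -147), (np.float64(19.25), -116), (np.float64(28.0), -58), (np.float64(38.25), -65), (np.float64(43.5), -66), (np.float64(62.25), -63), (np.float64(69.5), -58), (np.float64(76.5), -54)]
scene white (np.float64(22.875467121677236), np.float64(168.15082719282992)) skirt (np.float64(23.606975904300263), np.float64(153.67076859777782)) mark (np.float64(-42.29474061322024), np.float64(121.68713453658536)) tri (np.float64(-42.034815791253315), np.float64(116.08299701990109))
[ 0.48697536 -0.26388607  0.17918614]
```

Index at 23°, mark at -42° in the same scene view, so about 65° remains. I'll do 40° more and then read again.

```bash
python3 -m pendant '[[[-0.004,0.017,0],[0,0,0]],[[-0.002,0.017,0],[0,0,0]],[[-0.001,0.017,0],[0,0,0]],[[0,0.017,0],[0,0,0]],[[0.001,0.017,0],[0,0,0]]]';python3 -m pendant '[[[0.002,0.017,0],[0,0,0]],[[0.004,0.017,0],[0,0,0]],[[0.005,0.016,0],[0,0,0]],[[0.006,0.016,0],[0,0,0]],[[0.007,0.016,0],[0,0,0]]]'
python3 - <<'E'
from rd import *
read(-60,20)
p=arm.sense()['tool_pos'];d=p[:2]-C;print(p,np.hypot(*d),np.degrees(np.arctan2(d[1],d[0]))%360)
E
```

```text
time: 6.95
tool_pos: [0.4856, -0.2431, 0.1792]
ee_rot: [-0.474, -3.105, 0.0]
ft_force: [0.1, -3.6, -0.2]
grip_width: -0.0002
time: 7.45
tool_pos: [0.4918, -0.2225, 0.1793]
ee_rot: [-0.474, -3.105, -0.0]
ft_force: [0.1, -2.4, -1.0]
grip_width: -0.0004
scene white (np.float64(-17.945108131787634), np.float64(135.63857480465663)) skirt (np.float64(-16.754159606090052), np.float64(138.01936564760697)) mark (np.float64(-42.297181697003076), np.float64(122.23640426850568)) tri (np.float64(-42.02849555462482), np.float64(116.25715409574337))
[ 0.49209121 -0.22183063  0.17924587] 0.061182953553626636 154.46945875964335
```

```bash
python3 -m pendant '[[[0.0066,0.0129,0],[0,0,0]],[[0.0075,0.0124,0],[0,0,0]],[[0.008,0.012,0],[0,0,0]],[[0.0088,0.0115,0],[0,0,0]],[[0.0095,0.011,0],[0,0,0]]]'
python3 - <<'E'
from rd import *
read(-60,20)
p=arm.sense()['tool_pos'];d=p[:2]-C;print(p,np.hypot(*d),np.degrees(np.arctan2(d[1],d[0]))%360)
cv2.imwrite('pics/w4.png',cv2.resize(load('scene')['color'][160:250,170:290],(640,480),interpolation=cv2.INTER_CUBIC)[:,:,::-1])
E
```

```text
time: 8.0
tool_pos: [0.5021, -0.2077, 0.1793]
ee_rot: [-0.474, -3.106, -0.0]
ft_force: [-0.8, -3.0, -0.0]
grip_width: -0.0001
scene white (np.float64(-34.42742829740665), np.float64(128.95020027420463)) skirt (np.float64(-33.06569187856674), np.float64(151.99870863624835)) mark (np.float64(-42.29543642614684), np.float64(121.83715822557589)) tri (np.float64(-42.0280285865586), np.float64(117.19444610531015))
[ 0.50236142 -0.20723996  0.1793208 ] 0.06080461117536048 137.65185125536885
```

View pics/w4.png

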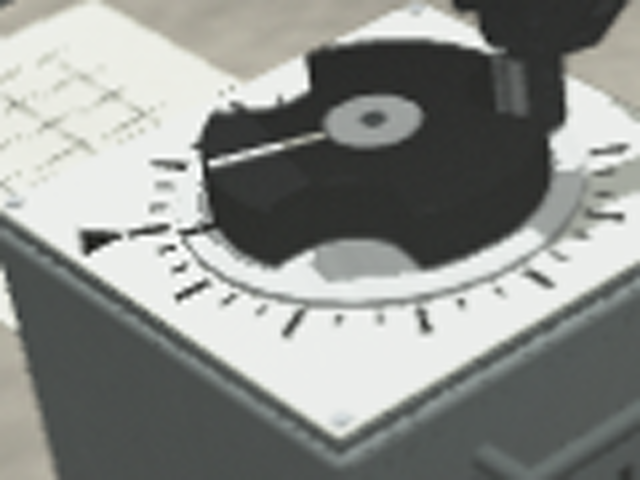

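The index piece on the skirt at (203,230) is still short of the mark line at (150,233), seen radially from the axis, with about 8–9° to go. I'll fix each view's centre from the scale lines, since their 10° spacing is known, and read from both cameras.

```bash
cat > rd2.py <<'E'
import rd; from rd import *
def full(n,show=True):
    s=snap(n)
    rd.C=np.array([.5473,-.2482])
    for it in range(3):
        v=-prof(s,.084,.088,.165)
        L=[]
        for k in range(-3,6 if n=='scene' else 6):
            x,c=peak(v,-41+10*k-4.5,-41+10*k+4.5)
            L.append((10*k,x,c))
        L=np.array(L);L=L[L[:,2]>25]
        a=np.radians(L[:,1]);r=.086
        # true = meas + (ex sin - ey cos)/r... ; unknown t0, ex, ey
        M=np.c_[np.ones(len(a)),-np.sin(a)/r,np.cos(a)/r]
        q,res,_,_=np.linalg.lstsq(M,np.radians(L[:,1]-L[:,0]),rcond=None)
        e=q[1:]; rd.C=rd.C-(-1)*np.array([-q[1],-q[2]])*-1 if False else rd.C+np.array([q[1],q[2]])
    t0=np.degrees(q[0]);sk=peak(-prof(s,.071,.076,.169),-60,20)[0];w=peak(prof(s,.03,.055,.195),-60,20)[0]
    print(n,'C',rd.C.round(4),'lines',len(L),'rms',np.degrees(np.std(np.radians(L[:,1]-L[:,0])-M@q)).round(2),'mark',t0.round(2),'skirt',sk.round(2),'white',w.round(2),'togo skirt/white',(sk-t0).round(2),(w-t0).round(2))
E
python3 - <<'E'
from rd2 import *
for n in ('scene','side'): full(n)
E
```

```text
scene C [ 0.5455 -0.2503] lines 9 rms 0.21 mark -40.65 skirt -32.08 white -31.8 togo skirt/white 8.57 8.85
side C [ 0.5317 -0.2566] lines 7 rms 1.69 mark -38.6 skirt -20.39 white -11.57 togo skirt/white 18.22 27.03
```

```bash
python3 -m pendant '[[[0.0059,0.0061,0],[0,0,0]],[[0.0061,0.0059,0],[0,0,0]],[[0.0048,0.0043,0],[0,0,0]],[[0.0032,0.0028,0],[0,0,0]],[[0.0032,0.0027,0],[0,0,0]]]'
python3 - <<'E'
from rd2 import *
full('scene')
rd.C=np.array([.5489,-.2477]);s=snap('side')
print('side',peak(-prof(s,.071,.076,.169),-60,0),peak(prof(s,.03,.055,.195),-60,0),peak(-prof(s,.084,.094,.165),-46,-34))
print(arm.sense()['tool_pos'],arm.sense()['ft_force'])
E
```

```text
time: 8.65
tool_pos: [0.5077, -0.2025, 0.1793]
ee_rot: [-0.474, -3.106, -0.0]
ft_force: [-1.1, -2.7, -0.4]
grip_width: -0.0001
scene C [ 0.5455 -0.2503] lines 9 rms 0.21 mark -40.67 skirt -38.22 white -38.11 togo skirt/white 2.45 2.56
side (np.float64(-4.0489916963390336), np.float64(119.20887153738292)) (np.float64(-39.20803330755265), np.float64(90.56490745618215)) (np.float64(-41.008204531352945), np.float64(54.90121096120333))
[ 0.50776759 -0.20234101  0.17930413] [ 0.04249434 -2.12379509  0.27493519]
```

The two views agree: 2.5° (scene) and 1.8° (side) to go. One more small nudge.

```bash
python3 -m pendant '[[[0.0036,0.003,0],[0,0,0]],[[0.0036,0.003,0],[0,0,0]],[[0,0,0],[0,0,0]],[[0,0,0],[0,0,0]],[[0,0,0],[0,0,0]]]'
python3 - <<'E'
from rd2 import *
full('scene')
rd.C=np.array([.5489,-.2477]);s=snap('side')
print('side',peak(-prof(s,.071,.076,.169),-60,-30),peak(prof(s,.03,.055,.195),-60,0),peak(-prof(s,.084,.094,.165),-46,-34))
E
```

```text
time: 9.25
tool_pos: [0.5095, -0.2008, 0.1793]
ee_rot: [0.474, 3.106, 0.001]
ft_force: [-1.0, -1.0, 0.1]
grip_width: -0.0
scene C [ 0.5455 -0.2504] lines 9 rms 0.21 mark -40.64 skirt -40.26 white -40.21 togo skirt/white 0.38 0.43
side (np.float64(-41.11874637156437), np.float64(81.26471512188918)) (np.float64(-41.31772775054858), np.float64(88.56656028603803)) (np.float64(-41.004474236455906), np.float64(55.711328347264185))
```

Scene reads +0.4° and side -0.1 to -0.3°, well inside ±3.4°. I'll back off counter-clockwise and lift.

```bash
python3 -m pendant '[[[-0.009,-0.0075,0],[0,0,0]],[[-0.009,-0.0075,0],[0,0,0]],[[0,0,0],[0,0,0]],[[0,0,0.06],[0,0,0]],[[0,0,0.12],[0,0,0]]]'; python3 -m pendant '[[[0,0,0.16],[0,0,0]],[[0,0,0.16],[0,0,0]],[[-0.16,0,0],[0,0,0]],[[-0.1,0,0],[0,0,0]],[[0,0,0],[0,0,0]]]'
python3 - <<'E'
from rd2 import *
full('scene')
a=load('scene')['color'].copy()
rd.C=np.array([.5489,-.2477]);s=snap('side')
print('side',peak(-prof(s,.071,.076,.169),-60,-30),peak(prof(s,.03,.055,.195),-60,0),peak(-prof(s,.084,.094,.165),-46,-34))
cv2.imwrite('pics/w5.png',np.hstack([cv2.resize(a[160:250,170:290],(400,300)),cv2.resize(a,(400,300))])[:,:,::-1])
print(arm.sense()['tool_pos'],arm.sense()['ft_force'])
E
```

```text
time: 9.85
tool_pos: [0.5041, -0.2042, 0.2233]
ee_rot: [-0.473, -3.101, -0.003]
ft_force: [0.6, -0.8, 0.6]
grip_width: 0.0001
time: 10.35
tool_pos: [0.4385, -0.2048, 0.3067]
ee_rot: [0.475, 3.103, -0.002]
ft_force: [0.2, 0.7, -0.6]
grip_width: 0.0002
scene C [ 0.5455 -0.2503] lines 9 rms 0.21 mark -40.65 skirt -40.28 white -40.28 togo skirt/white 0.37 0.37
side (np.float64(-41.11106719323263), np.float64(82.55650592738553)) (np.float64(-41.263481511173524), np.float64(103.58018177376499)) (np.float64(-40.99058060421542), np.float64(56.15144931823306))
[ 0.44003825 -0.20474274  0.3056061 ] [0.40189672 0.31514515 0.70371391]
```

View pics/w5.png

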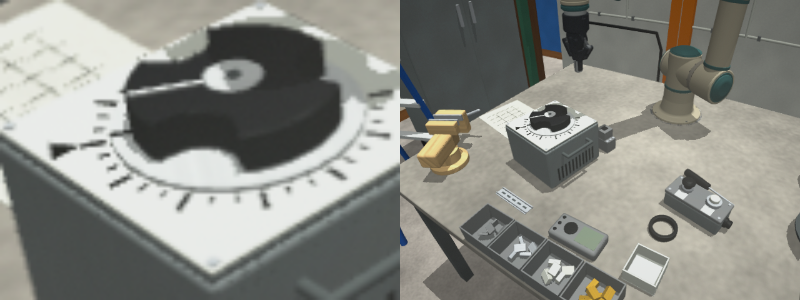

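The index line at (120,133) is in line with the triangle's mark at (92,142). The arm is clear and the bystanders look undisturbed, so I'm handing the job in.

```bash
python3 -c "
from rig import arm
arm.close_job()"
```

```text
the job is handed in; nothing more can be done
```

I pressed the start button, turned the dial up to the triangle's line and handed the job in after about 10.4 s of the 58 s. No verdict was reported.

- **Start button:** I pressed it with shut fingers down to z = 0.078 m at about 6 N, then released it. Its return and the untouched stop button were only judged by eye in the last picture, not measured.
- **Dial:** I pushed it about 94° clockwise with the fingertips in the notch opposite the index line. The force read 2 to 4 N at the end of each move. I then backed off and lifted clear.
- **Last readings, arm clear:** The scene camera put the index 0.4° short of the triangle's line. The side camera put it 0.1–0.3° past. Both are well inside the ±3.4° allowed, and the scene reading did not change when the finger withdrew.
- **Other objects:** In the final scene picture the loose things visible there looked undisturbed, and the tool force was near zero.
- **A check that failed:** Correcting the side camera's dial centre from the scale lines gave a bad fit (1.7° rms). For that view I used the hub position instead. One automatic side reading of the skirt line was also wrong (-4°) because its search window was too wide, and I ignored it.

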